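# Press a glue-up to force and lock the press

## Task

Turn the black inner knob of the bench press clockwise until its pad presses on the glued wooden block with about 40 N, leaving the brass lock ring around the knob alone meanwhile and never crushing the block with more than 65 N. Then turn the brass ring clockwise until it is fully against its stop, without turning the knob out of its setting, let go, and leave everything else on the bench where it is.

Things in the scene. Friction and masses are not known exactly. Their poses are not given: they have to be found in the camera images.
- press: Green C-frame bench press, fixed, base plate 180 x 110 x 18 mm. Origin on the bench under its vertical spindle axis; column on its -x side, arm (44 mm wide, top 106 mm above the bench) reaching to the axis. On the arm, about the same axis, sit the brass ring and above it the black knob, highest of all (top 161 mm above the bench).
- block: Glued wooden block, 60 x 45 x 18 mm, loose, origin at the centre of its underside; it lies on the press's steel bed (its height varies) under the press's rubber pad (36 mm disc), which starts 3 to 8 mm above it. The knob lowers the pad 4 mm per rad clockwise (from above); once it bears on the block the force grows by roughly 100 N per rad.
- knob_center (a point): Centre of the black inner knob's grip: 28 mm across, 26 mm tall, 148 mm above the bench; it does not rise or sink. Its underside is 8 mm above the ring. Turning it clockwise takes a constant 0.26 N m of drag, and every 10 N of pad force adds 0.04 N m: at 40 N, 0.16 N m more than when free (0.42 in all). It stays where left; 4.5 rad of turn.
- ring_center (a point): Centre of the brass ribbed lock ring: 50 mm across, 18 mm tall (109 to 127 mm above the bench), around the same axis under the knob. It drags with 0.15 N m, turns clockwise seen from above to a hard stop and stays where it is left. Turning it does not move the knob, unless the fingers do.
- ring_mark (a point): Red mark on the top face of the brass ring, 20 mm from the axis; it turns with the ring. With the ring at its stop it has gone 1.3 rad clockwise (seen from above) from the press's -x direction.
- lock_ring (a joint): Angle of the brass ring in rad, growing clockwise seen from above; 0 to 0.5 at the start, 1.3 at its stop (locked).
- offcut: Bystander: loose pale wooden offcut, 70 x 35 x 20 mm, beside the press; origin at the centre of its underside.
- pliers: Bystander: loose pliers with blue handles, 160 mm long, lying beside the press; origin on the bench near their middle.
- tomato_can: Bystander: loose can with red wrapper, 54 mm across, 85 mm tall; origin under its centre.
- pin_tub: Bystander: loose white open tub, 100 mm across, 70 mm tall; origin under its centre.
- glue_bottle: Bystander: loose yellow glue bottle, 60 mm across, 170 mm tall; origin under its centre.
- foam_block: Bystander: loose pale blue foam block, 140 x 100 x 40 mm; origin under its centre.
- green_lid: Bystander: loose green tub lid, 100 mm across, 12 mm thick; origin under its centre.
Mind the look-alikes: they are no part of the job. Of the things that look like the press, the smallest one is meant.

How it is judged:
By the outcome, as a careful person would: the job done as asked, in the order asked, and still so for the second after the job is handed in, with the robot touching nothing.
It also fails if it takes over 72 s, if anything falls off the work surface, if the arm or the gripper's body presses on something with over 40 N, if the wrist force passes 120 N, or if a joint passes its speed limit or range.

## Robot

A 6-joint arm with a two-finger parallel gripper is mounted at the origin on the work surface. World frame = base frame: x ahead of the robot, y to its left, z up, the work surface at z = 0. Lengths are in mm, angles in rad, forces in N, time in s.
With the tool pointing down it reaches from about 275 to 875 mm from the base axis. Payload 12.5 kg.
Tool frame: the origin (TCP) lies midway between the tips of the shut fingers; the grasp point (between the pads) lies 19 mm behind it; z points along the fingers, y is the line along which they close (so a half turn about z gives the same grasp; the last joint's range is limited). The gripper opens to 85 mm and grips with 20 to 120 N. Pads are 22 mm wide; open, the fingers measure 114 mm over their backs; the gripper's body (76 mm by 85 mm) begins 54 mm behind the grasp point. The pads swing forward as they close: fully open they stand 13 mm farther back than shut.
Start: joints at [-1.39, 0.351, 1.652, -0, 1.139, -0.085], TCP at [144.495, -530.665, 231.29] pointing down, gripper open.
Joint ranges: [-2.75, 2.75], [-0.79, 2.1], [0.01, 2.65], [-1.57, 4.71], [0.07, 3.14], [-2.87, 2.87]. Speed limits (rad/s): [2.22, 2.22, 2.79, 3.14, 3.14, 3.14].

## Interface

Orientations are given as a unit quaternion [w, x, y, z].
In Python, from plant import bot, jaws, imaging, workorder gives the robot as it stands. Calls block until the motion is done:
- bot.move_to(position, orientation): joint-space move of the TCP to a pose.
- bot.move_l(position, velocity=150, rot=None): straight line of the TCP; rot=None keeps the orientation; velocity is the mean speed in mm/s.
- bot.set_joints(angles): joint-space move.
- jaws.open_jaws() and jaws.gripper_close(): open the fingers fully, or close them until they stop; the grip force is fixed at half the most.
- bot.sleep(seconds).
- bot.ik(position, orientation): joint angles nearest the present ones, or None.
- bot.sense(): the state.
- imaging.read_camera(name): name is "scene" or "side" or "wrist"; returns (picture, depth): 400x640x3 uint8, red, green, blue; 400x640 float32, mm along the optical axis (not along the pixel's ray), 0 where there is no reading.
- imaging.get_calibration(name): a dict with "fx", "fy", "cx", "cy" (pixels), "k1" (the pictures are not rectified: a ray, as slopes to the right and down, at radius r is drawn at 1 + k1 r^2 times it, then the intrinsics apply), "rvec" (rotation vector, rad) and "tvec" (3), from world to camera coordinates, as OpenCV has them; the wrist camera has in their place "T_tool_cam" (4x4, takes a point from camera to tool coordinates, whose origin is the TCP and whose axes are the flange's). Camera axes: x right, y down, z forward; pixel columns grow to the right and rows downward; lengths in mm; the calibration is good to about 2 mm. A picture is of the moment at which its call begins: read the wrist's pose just before it. get_calibration takes no time and is no camera call.
A pose or a line that the arm cannot do raises bot.IKError and nothing moves.
- workorder.finish_job(): hands the job in; it is judged then, once.
Trained networks look in the newest picture that a camera, given by its name, has taken for a name from the list of things; names that differ only in an ending like _2 or _b are one class to them, and where a whole thing is asked for, a point or a joint stands for the part that bears it (a point fixed in the world has none). Each returns a list of dicts, best first, with "score" (0 to 1); they miss things now and then, are a little off and sometimes report something else, mostly with a low value. They report only what shows in the picture. A call takes as long as a camera call. They do not tell look-alikes from the thing itself.
- imaging.masks_of(camera, name): "region" (400x640 bool, what is visible of it) and "extent" ([left, top, right, bottom] in pixels, round what is visible of it).
- imaging.pinpoint(camera, name): "pixel" ([row, column] in pixels: a listed point, or the origin of a listed thing).
The state is a dict: "time_s": time; "q": joint angles; "joint_vel": joint speeds; "tau": joint torques, N m; "ee_pos": TCP position; "orientation": TCP orientation; "wrist_force": force on the tool from outside, world axes, zero at the start; "moment": the same for the moment, N m; "width": opening from 0.0 (shut) to 1.0 (fully open); "grip_force": force on a finger pad.
Only numpy, scipy, OpenCV 4.12 (cv2) and the standard library are available. Lean on these libraries where they do the work, as an engineer would, in place of code of your own. Each camera call takes 0.05 s, during which the arm holds its last target. There are 200 camera calls.

## Working session

There is one attempt and no reset: what is moved stays moved. The work goes in short steps, each a Python script; the robot and the scene stay as the last script left them, time stands still between calls to the robot, and variables do not carry over. Pictures are saved under pics/ and viewed, at most 10 in all, crops included, and the job is handed in when it is done.

```bash
ls; mkdir -p pics
cat > h.py <<'E'
import numpy as np, cv2
from plant import bot, jaws, imaging, workorder
from scipy.spatial.transform import Rotation as R
def shot(cam,fn=None):
    s=bot.sense(); im,d=imaging.read_camera(cam)
    if fn: cv2.imwrite('pics/'+fn,cv2.cvtColor(im,cv2.COLOR_RGB2BGR))
    return im,d,s
def rays(cal,px):  # px: Nx2 (row,col)
    px=np.atleast_2d(px).astype(float)
    u=(px[:,1]-cal['cx'])/cal['fx']; v=(px[:,0]-cal['cy'])/cal['fy']
    a=u.copy();b=v.copy()
    for _ in range(20):
        k=1+cal['k1']*(a*a+b*b); a=u/k;b=v/k
    return np.c_[a,b,np.ones(len(a))]
def pose(cam,s):
    cal=imaging.get_calibration(cam)
    if cam=='wrist':
        T=np.array(cal['T_tool_cam']); q=np.array(s['orientation']); Rt=R.from_quat(q[[1,2,3,0]]).as_matrix()
        return cal,Rt@T[:3,:3],Rt@T[:3,3]+np.array(s['ee_pos'])
    Rm=cv2.Rodrigues(np.array(cal['rvec'],float))[0]
    return cal,Rm.T,-Rm.T@np.array(cal['tvec'],float).ravel()
def world(cam,s,px,depth):
    cal,Rc,t=pose(cam,s); return (rays(cal,px)*np.atleast_1d(depth)[:,None])@Rc.T+t
def onz(cam,s,px,z):
    cal,Rc,t=pose(cam,s); r=rays(cal,px)@Rc.T; return t+r*((z-t[2])/r[:,2])[:,None]
def quat(yaw): # tool down, tool y at angle: 
    q=(R.from_euler('z',yaw)*R.from_euler('x',np.pi)).as_quat(); return [q[3],q[0],q[1],q[2]]
E
python3 - <<'E'
from h import *
for c in ['scene','side','wrist']:
    im,d,s=shot(c,c+'0.png')
    for n in ['knob_center','ring_center','ring_mark','press']:
        for r in imaging.pinpoint(c,n):
            px=r['pixel']; z={'knob_center':148,'ring_center':118,'ring_mark':127,'press':0}[n]
            print(c,n,round(r['score'],2),np.round(px),np.round(onz(c,s,px,z)[0]))
s=bot.sense();print(s)
E
```

```text
pics
scene knob_center 0.76 [182. 340.] [596.  29. 148.]
scene knob_center 0.74 [ 95. 306.] [300. 252. 148.]
scene knob_center 0.68 [176. 214.] [ 309. -158.  148.]
scene ring_center 0.96 [104. 307.] [307. 247. 118.]
scene ring_center 0.76 [190. 337.] [591.  22. 118.]
scene ring_center 0.69 [181. 217.] [ 304. -155.  118.]
scene ring_mark 0.74 [ 92. 298.] [254. 268. 127.]
scene ring_mark 0.63 [185. 364.] [645.  73. 127.]
scene ring_mark 0.6 [174. 211.] [ 280. -151.  127.]
scene ring_mark 0.44 [180. 329.] [560.  29. 127.]
scene press 0.79 [141. 310.] [344. 206.   0.]
scene press 0.61 [219. 232.] [ 355. -181.    0.]
scene press 0.57 [210. 337.] [587.  31.  -0.]
side knob_center 0.89 [252. 396.] [339. 152. 148.]
side knob_center 0.83 [196. 308.] [592.  25. 148.]
side knob_center 0.8 [152. 412.] [ 362. -308.  148.]
side ring_center 0.93 [261. 393.] [342. 154. 118.]
side ring_center 0.75 [168. 409.] [ 361. -258.  118.]
side ring_center 0.67 [206. 308.] [591.  26. 118.]
side ring_mark 0.96 [261. 408.] [311. 150. 127.]
side ring_mark 0.53 [171. 420.] [ 328. -238.  127.]
side press 0.76 [239. 308.] [589.  30.   0.]
side press 0.71 [314. 383.] [338. 210.   0.]
side press 0.61 [213. 403.] [ 350. -181.    0.]
{'time_s': 0.75, 'q': array([-1.38956452e+00,  3.50719163e-01,  1.65181806e+00,  7.40809954e-06,
        1.13909072e+00, -8.46082824e-02]), 'joint_vel': array([ 0.00231055, -0.0003143 , -0.00127776, -0.00014068,  0.00022513,
        0.00072847]), 'tau': array([-4.30058120e-03, -5.05978990e+01, -2.91634476e+01, -2.69040265e-04,
        5.53488499e-04, -1.05533468e-05]), 'ee_pos': array([ 144.51421099, -530.65315163,  231.27218324]), 'orientation': array([-1.77851639e-05,  9.91179335e-01,  1.32527453e-01,  2.50821666e-06]), 'wrist_force': array([ 0.10604965, -0.28393619,  0.18811116]), 'moment': array([-0.01290259, -0.03185366, -0.03839778]), 'grip_force': 0.0, 'width': 1.0029621225344512}
```

View pics/scene0.png

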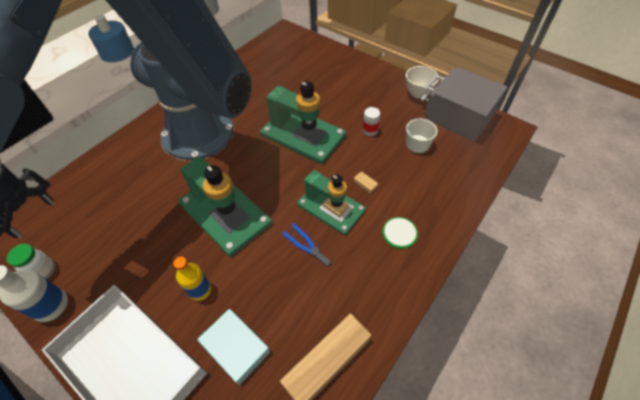

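View pics/side0.png

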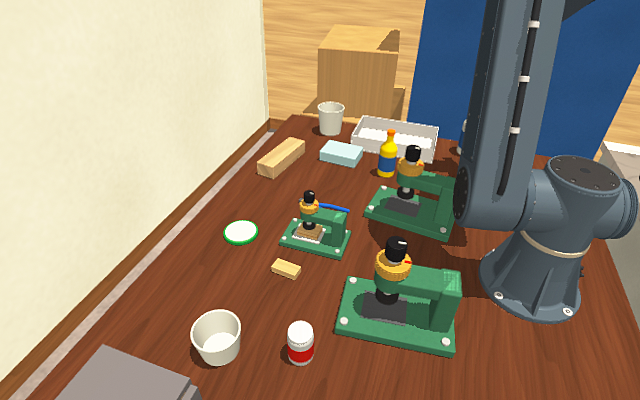

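Run:
```python
from h import *
print(np.round(imaging.get_calibration('wrist')['T_tool_cam'],2))
bot.move_l([144,-530,400])
for yaw in np.arange(-3,3.2,.5):
    q=bot.ik([590,27,400],quat(yaw)); print(round(yaw,2), None if q is None else np.round(q,2))
bot.move_to([560,27,400],quat(0))
im,d,s=shot('wrist','w1.png'); print(s['time_s'],s['ee_pos'],s['q'])
for n,z in [('knob_center',148),('ring_center',118),('ring_mark',127),('press',0),('block',50)]:
    for r in imaging.pinpoint('wrist',n): print(n,round(r['score'],2),np.round(r['pixel']),np.round(onz('wrist',s,r['pixel'],z)[0],1))
```

```text
[[  -0.     -0.96   -0.26   66.9 ]
 [   1.     -0.     -0.     -0.8 ]
 [  -0.     -0.26    0.96 -142.99]
 [   0.      0.      0.      1.  ]]
-3.0 [-0.03  0.32  1.29  0.    1.53 -1.75]
-2.5 [-0.03  0.32  1.29  0.    1.53 -2.25]
-2.0 [-0.03  0.32  1.29  0.    1.53 -2.75]
-1.5 None
-1.0 [-0.03  0.32  1.29 -0.    1.53  2.54]
-0.5 [-0.03  0.32  1.29 -0.    1.53  2.04]
0.0 [-0.03  0.32  1.29 -0.    1.53  1.54]
0.5 [-0.03  0.32  1.29 -0.    1.53  1.04]
1.0 [-0.03  0.32  1.29 -0.    1.53  0.54]
1.5 [-0.03  0.32  1.29 -0.    1.53  0.04]
2.0 [-0.03  0.32  1.29  0.    1.53 -0.46]
2.5 [-0.03  0.32  1.29  0.    1.53 -0.96]
3.0 [-0.03  0.32  1.29  0.    1.53 -1.46]
4.4917 [560.01869475  26.32166715 399.98382131] [-3.60061887e-02  2.57035171e-01  1.36968568e+00 -1.34642719e-04
  1.51491347e+00  1.53565884e+00]
knob_center 0.83 [150. 319.] [585.3  27.3 148. ]
knob_center 0.53 [159. 319.] [573.3  26.6 148. ]
knob_center 0.39 [136. 396.] [604.3 -77.5 148. ]
ring_mark 0.6 [161. 320.] [567.9  25.7 127. ]
ring_mark 0.17 [192. 148.] [520.8 288.9 127. ]
press 0.91 [138. 323.] [592.1  18.9   0. ]
press 0.86 [264. 228.] [330.8 221.2   0. ]
press 0.74 [253. 422.] [ 357.  -188.8    0. ]
press 0.71 [148. 317.] [573.2  31.    0. ]
block 0.44 [144. 319.] [585.1  26.4  50. ]
```

View pics/w1.png

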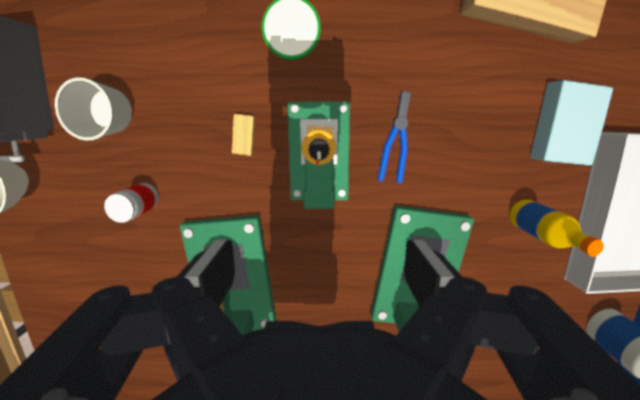

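Run:
```python
from h import *
bot.move_to([570,25,290],quat(0))
im,d,s=shot('wrist','w2.png')
v,u=np.nonzero(d>0); P=world('wrist',s,np.c_[v,u],d[v,u]); 
near=np.hypot(P[:,0]-590,P[:,1]-26)<60
for lo,hi in [(155,168),(120,132),(100,110),(12,24)]:
    m=near&(P[:,2]>lo)&(P[:,2]<hi); Q=P[m]
    if len(Q)>5:
        c,r=cv2.minEnclosingCircle(Q[:,:2].astype(np.float32)); print(lo,len(Q),np.round(np.median(Q,0),1),np.round(c,1),round(r,1),cv2.minAreaRect(Q[:,:2].astype(np.float32)))
for n,z in [('knob_center',148),('ring_center',118),('ring_mark',127),('press',0)]:
    for r in imaging.pinpoint('wrist',n): print(n,round(r['score'],2),np.round(r['pixel']),np.round(onz('wrist',s,r['pixel'],z)[0],1))
# red mark
hsv=cv2.cvtColor(im,cv2.COLOR_RGB2HSV); red=((hsv[...,0]<6)|(hsv[...,0]>174))&(hsv[...,1]>180)&(hsv[...,2]>90)
rv,ru=np.nonzero(red); Q=onz('wrist',s,np.c_[rv,ru],127) if len(rv) else np.zeros((0,3)); k=np.hypot(Q[:,0]-590,Q[:,1]-26)<35; print('red',k.sum(),Q[k].mean(0) if k.any() else None)
print(s['time_s'],s['ee_pos'])
```

```text
155 659 [587.8  27.8 161.2] [587.6  27.1] 14.8 ((587.5829467773438, 27.839733123779297), (29.086750030517578, 27.32305145263672), 11.362338066101074)
120 938 [595.6  28.  127.3] [587.5  28.3] 25.8 ((587.7960205078125, 27.83700180053711), (50.207542419433594, 49.84004211425781), 33.769866943359375)
100 869 [546.2  27.1 105.3] [550.5  26.8] 27.1 ((548.7378540039062, 27.394283294677734), (37.24689865112305, 43.73226547241211), 0.8827502131462097)
12 2989 [611.1  24.4  18.6] [590.  26.] 60.0 ((593.9992065429688, 27.94493865966797), (109.04361724853516, 111.5331039428711), 88.61317443847656)
knob_center 0.86 [170. 319.] [587.2  25.9 148. ]
knob_center 0.79 [396. 515.] [ 275.7 -242.1  148. ]
knob_center 0.47 [216. 114.] [538.5 248.6 148. ]
ring_center 0.85 [381. 165.] [274.7 249.6 118. ]
ring_center 0.71 [166. 319.] [586.7  26.1 118. ]
ring_center 0.66 [368. 496.] [ 297.  -227.1  118. ]
ring_center 0.55 [169. 318.] [583.5  27.5 118. ]
ring_mark 0.76 [394. 489.] [ 257.3 -219.7  127. ]
ring_mark 0.63 [184. 318.] [567.9  26.5 127. ]
press 0.94 [299. 209.] [333.1 220.9   0. ]
press 0.92 [151. 322.] [590.   20.9   0. ]
red 1 [565.91026688  30.32651375 127.        ]
5.3083 [570.45826559  24.9760715  291.23614313]
```

View pics/w2.png

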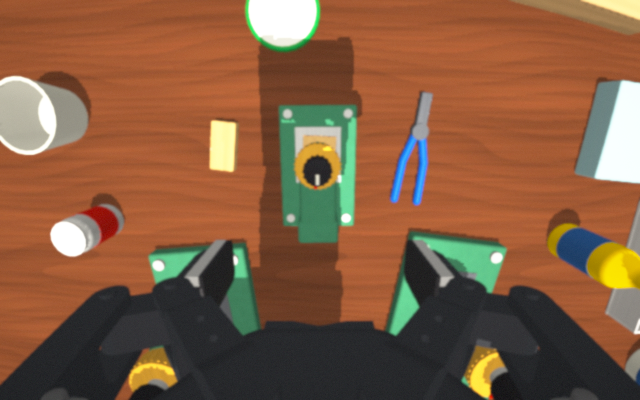

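Run:
```python
from h import *
p=[587.6,27.8]
bot.move_to(p+[260],quat(np.pi))
bot.move_l(p+[175]); s=bot.sense(); print(s['q'],s['wrist_force'],s['moment'])
bot.move_l(p+[131],80); s=bot.sense(); print(s['wrist_force'],s['ee_pos'])
jaws.gripper_close(); bot.sleep(.1); s=bot.sense(); print(s['wrist_force'],s['moment'],s['grip_force'],s['width'],s['q'],s['time_s'])
q=np.array(s['q']); q5=q[5]
for i in range(6):
    q[5]=q5+.05*(i+1); bot.set_joints(q); s=bot.sense()
    print(round(s['q'][5]-q5,3),np.round(s['moment'],3),np.round(s['wrist_force'],1),round(s['joint_vel'][5],3),round(s['tau'][5],3),s['time_s'])
bot.sleep(.2); s=bot.sense(); print(np.round(s['moment'],3),s['tau'][5],s['time_s'],s['ee_pos'])
```

```text
[-3.18420029e-02  4.80023969e-01  1.60346628e+00  4.51234180e-06
  1.05698321e+00 -1.60263341e+00] [ 0.65272047 -0.86753502 -0.13573267] [-0.01643675 -0.01854169 -0.04032588]
[0.32551895 0.58814656 0.5454744 ] [587.77753604  27.79504535 131.11762969]
[-1.87977363 -5.21894132  5.31079713] [-0.74883503  0.34715878 -0.00979288] 58.953275084495544 0.30672706911237546 [-3.26099407e-02  5.35212145e-01  1.63728895e+00 -1.30953165e-03
  9.68641620e-01 -1.60266948e+00] 10.2917
0.049 [-0.18   0.093 -0.177] [-0.2 -1.2  1.9] -0.011 0.116 10.5417
0.098 [-0.273  0.146 -0.127] [-0.7 -3.   0.6] -0.008 0.119 10.7917
0.148 [-0.382  0.231 -0.157] [-1.  -1.9  1.9] -0.006 0.124 11.0417
0.198 [-0.49   0.238 -0.154] [-1.6 -3.8  1. ] -0.006 0.126 11.2917
0.248 [-0.731  0.298 -0.13 ] [-1.9 -5.3  1.3] -0.002 0.127 11.5417
0.298 [-0.796  0.232 -0.111] [-0.9 -5.5  2. ] -0.01 0.077 11.7917
[-0.702  0.251 -0.151] -0.10108753340318799 11.9917 [587.6934743   26.84463252 131.6076141 ]
```

Run:
```python
from h import *
out=[]
im,d,s=shot('wrist'); out.append(im[60:360,170:470])
q=np.array(s['q']); q0=q[5]
q[5]+=.3; bot.set_joints(q)
for k in range(4):
    s=bot.sense(); print(round(s['q'][5]-q0,4),np.round(s['moment'],3),round(s['joint_vel'][5],4),round(s['tau'][5],3),s['time_s'],s['width']); bot.sleep(.02)
im,d,s=shot('wrist'); out.append(im[60:360,170:470])
cv2.imwrite('pics/t3.png',cv2.cvtColor(np.hstack(out),cv2.COLOR_RGB2BGR))
```

```text
0.2986 [-0.769  0.353 -0.29 ] -0.0176 0.023 12.425 0.3068516937734264
0.2983 [-0.763  0.339 -0.276] -0.0078 -0.088 12.4417 0.3065870429704172
0.2982 [-0.75   0.317 -0.339] -0.0051 -0.159 12.4583 0.3094201429379081
0.2981 [-0.817  0.339 -0.246] -0.0029 -0.204 12.475 0.30859913820773316
```

View pics/t3.png

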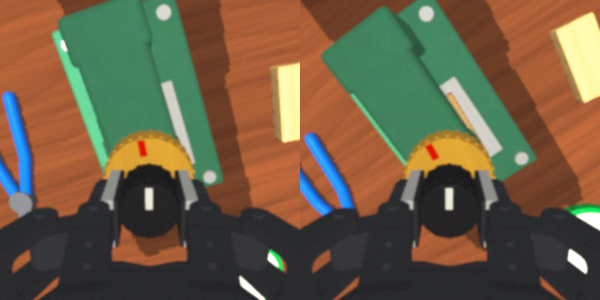

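Run:
```python
from h import *
s=bot.sense(); q=np.array(s['q']); q0=q[5]
for i in range(8):
    q[5]+=.01; bot.set_joints(q); s=bot.sense()
    print(round(s['q'][5]-q0,4),round(s['moment'][2],3),round(s['joint_vel'][5],4),round(s['tau'][5],3),s['time_s'])
import threading,time
q[5]+=.05; L=[]
t=threading.Thread(target=bot.set_joints,args=(q,)); t.start()
while t.is_alive():
    s=bot.sense(); L.append((round(s['time_s'],3),round(s['q'][5]-q0,4),round(s['moment'][2],3),round(s['tau'][5],3))); time.sleep(.002)
t.join(); print(len(L)); print(*L[::max(1,len(L)//25)],sep='\n')
```

```text
0.0088 0.127 0.0019 0.112 12.7917
0.0198 0.109 -0.0015 0.155 13.0417
0.0301 0.141 -0.005 0.15 13.2917
0.0402 0.076 -0.0031 0.148 13.5417
0.0505 0.109 -0.0016 0.142 13.7917
0.0605 0.098 0.0 0.14 14.0417
0.0705 0.103 -0.0013 0.14 14.2917
0.0805 0.062 -0.0037 0.14 14.5417
1
(14.792, np.float64(0.131), np.float64(-0.103), np.float64(0.084))
```

```bash
cat > turn.py <<'E'
from h import *
def mz(n=4):
    a=[]
    for _ in range(n):
        s=bot.sense(); a.append((s['moment'][2],s['tau'][5])); bot.sleep(.01)
    return np.mean(a,0),s
E
python3 - <<'E'
from turn import *
im,d,_=shot('side','s4.png')
s=bot.sense(); q=np.array(s['q']); base=[]; q0=-1.603
for i in range(16):
    q[5]+=.07; bot.set_joints(q)
    q[5]+=.01; bot.set_joints(q); m,s=mz()
    print(round(s['q'][5]-q0,4),np.round(m,3),round(s['time_s'],2))
    base.append(m[0])
    if len(base)>4 and base[-1]-np.median(base[:3])>.06 and base[-2]-np.median(base[:3])>.03: break
E
python3 -c "
import cv2;im=cv2.imread('pics/s4.png')[180:265,260:360];cv2.imwrite('pics/s4c.png',cv2.resize(im,None,fx=6,fy=6,interpolation=2))"
```

```text
0.8064 [0.067 0.116] 15.37
0.8864 [0.102 0.12 ] 15.9
0.9664 [0.078 0.12 ] 16.43
1.0464 [0.086 0.12 ] 16.97
1.1264 [0.08 0.12] 17.5
1.2064 [0.091 0.12 ] 18.03
1.2864 [0.105 0.12 ] 18.57
1.3664 [0.102 0.12 ] 19.1
1.4464 [0.112 0.119] 19.63
1.5264 [0.1   0.119] 20.17
1.6064 [0.097 0.119] 20.7
1.6864 [0.09  0.119] 21.23
1.7664 [0.091 0.119] 21.77
1.8464 [0.117 0.118] 22.3
1.9264 [0.139 0.149] 22.83
```

View pics/s4c.png

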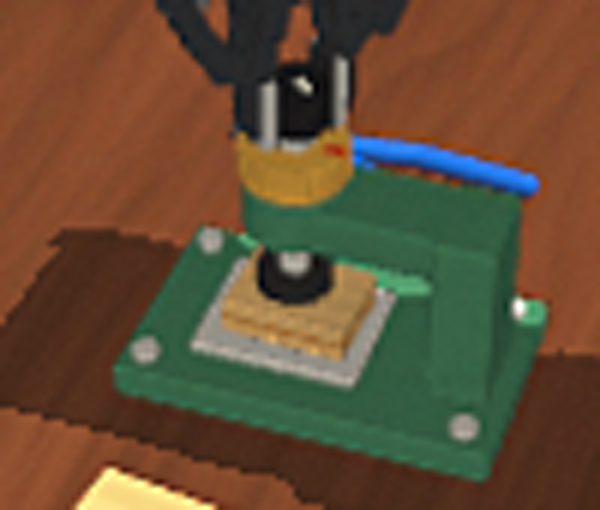

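Run:
```python
from turn import *
s=bot.sense(); q=np.array(s['q']); q0=-1.603; print(s['q'][5])
for i in range(3):
    q[5]+=.07; bot.set_joints(q)
    q[5]+=.01; bot.set_joints(q); m,s=mz()
    print(round(s['q'][5]-q0,4),np.round(m,3),round(s['time_s'],2),np.round(s['wrist_force'],1))
    if m[1]>.119+.125: break
```

```text
0.3233911509713478
2.0041 [0.137 0.177] 23.37 [-3.7 -4.5  2.8]
2.084 [0.196 0.216] 23.9 [-4.  -3.9  2.6]
2.164 [0.241 0.25 ] 24.43 [-3.7 -4.4  2.6]
```

Run:
```python
from turn import *
s=bot.sense(); q=np.array(s['q']); q0=-1.603
q[5]+=.05; bot.set_joints(q)
q[5]+=.01; bot.set_joints(q); m,s=mz(10)
print(round(s['q'][5]-q0,4),np.round(m,3),round(s['time_s'],2),np.round(s['wrist_force'],1))
im,d,_=shot('wrist'); a=im[60:360,170:470]
jaws.open_jaws(); bot.sleep(.1); s=bot.sense(); print(s['moment'],s['tau'][5],s['q'][5],s['ee_pos'])
im,d,s=shot('wrist'); cv2.imwrite('pics/t5.png',cv2.cvtColor(np.hstack([a,im[60:360,170:470]]),cv2.COLOR_RGB2BGR))
bot.move_l([587.6,27.8,190]); s=bot.sense(); print(s['time_s'],s['wrist_force'])
```

```text
2.2211 [0.264 0.268] 25.02 [-4.3 -3.5  1.5]
[-0.03350196 -0.03863429  0.03235006] -0.001996304781641811 0.6209252384379009 [586.61675742  26.41038386 131.60779477]
26.375 [-0.00326012  0.58829232  0.16510699]
```

View pics/t5.png

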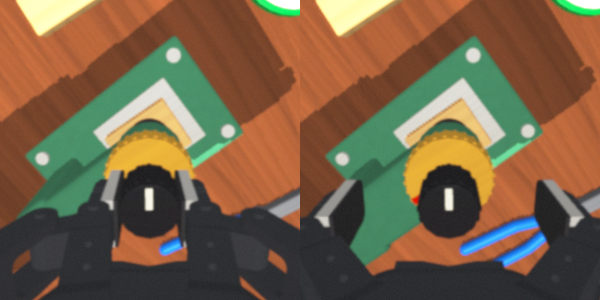

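Run:
```python
from turn import *
p=[587.2,27.2]
bot.move_to(p+[190],quat(2.14)); s=bot.sense(); print(s['q'][5])
bot.move_l(p+[106],80); s=bot.sense(); print(s['wrist_force'],s['ee_pos'],s['time_s'])
jaws.gripper_close(); bot.sleep(.1); m,s=mz(); print(s['wrist_force'],s['moment'],s['grip_force'],s['width'],s['time_s'],m)
q=np.array(s['q']); q0=q[5]
im,d,_=shot('wrist'); cv2.imwrite('pics/t6.png',cv2.cvtColor(im[60:360,170:470],cv2.COLOR_RGB2BGR))
for i in range(6):
    q[5]+=.09; bot.set_joints(q); q[5]+=.01; bot.set_joints(q); m,s=mz()
    print(round(s['q'][5]-q0,3),np.round(m,3),round(s['time_s'],2),np.round(s['wrist_force'],1))
    if m[1]>.4: break
```

```text
-0.6005982904420413
[-0.83614325  0.14067888 -0.57296104] [587.53619408  27.1856795  106.53842759] 28.7
[-4.2462507  -2.35135929  8.63379158] [-0.37253625  0.91012628  0.01002683] 60.90854287147522 0.5602949131106482 29.275 [-0.00729403  0.02156677]
0.099 [0.049 0.051] 29.86 [-1.9 -0.4  2.8]
0.199 [0.072 0.069] 30.39 [-1.6  0.5  4.9]
0.297 [-0.069 -0.06 ] 30.93 [-3.2 -0.2  5.6]
0.397 [-0.114 -0.066] 31.46 [-2.6 -0.2  5.8]
0.497 [-0.13  -0.066] 31.99 [-3.2  0.8  4.6]
0.597 [-0.112 -0.066] 32.52 [-2.   0.3  4.7]
```

View pics/t6.png

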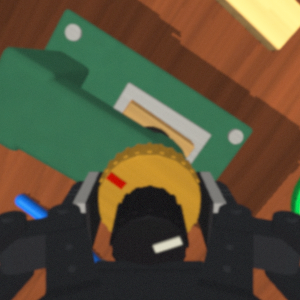

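Run:
```python
from turn import *
s=bot.sense(); q=np.array(s['q']); q0=-.60
for i in range(12):
    q[5]+=.07; bot.set_joints(q); q[5]+=.01; bot.set_joints(q); m,s=mz()
    print(round(s['q'][5]-q0,3),round(q[5]-q0,3),np.round(m,3),round(s['time_s'],2),np.round(s['wrist_force'],1))
    if m[1]>.4: break
im,d,_=shot('wrist'); cv2.imwrite('pics/t7.png',cv2.cvtColor(im[60:360,170:470],cv2.COLOR_RGB2BGR))
```

```text
0.674 0.675 [0.079 0.081] 33.06 [-3.6  0.1  5.1]
0.754 0.755 [-0.003  0.017] 33.59 [-2.5  0.9  5.2]
0.834 0.835 [-0.011  0.015] 34.12 [-2.9  1.   4. ]
0.914 0.915 [0.008 0.015] 34.66 [-3.1  0.6  4.3]
0.994 0.995 [0.002 0.015] 35.19 [-2.4  2.   4.8]
1.074 1.075 [-0.035  0.015] 35.73 [-2.7  1.9  4.6]
1.154 1.155 [-0.019  0.015] 36.26 [-2.6  1.6  4.8]
1.234 1.235 [0.102 0.139] 36.79 [-6.9 -3.9  7.5]
1.314 1.315 [0.191 0.177] 37.33 [-15.7 -13.7  13.4]
1.393 1.395 [1.466 1.495] 37.86 [-12.2  -8.2   9.9]
```

View pics/t7.png

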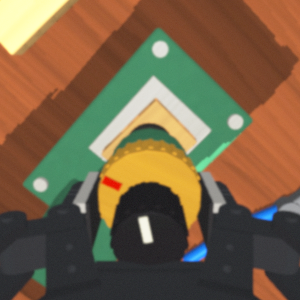

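Run:
```python
from turn import *
jaws.open_jaws(); bot.sleep(.1)
bot.move_l([587.2,27.2,190],100)
s=bot.sense(); q=np.array(s['q']); q[5]=.621; bot.set_joints(q)
bot.move_l([586.6,26.4,165],80); bot.sleep(.2)
im,d,s=shot('wrist'); print(s['q'][5],s['ee_pos'],s['time_s'])
c=im[100:400,170:470]; cv2.imwrite('pics/t8.png',cv2.cvtColor(cv2.resize(c,None,fx=1.9,fy=1.9),cv2.COLOR_RGB2BGR))
hsv=cv2.cvtColor(im,cv2.COLOR_RGB2HSV); red=((hsv[...,0]<6)|(hsv[...,0]>174))&(hsv[...,1]>180)&(hsv[...,2]>90)
P=onz('wrist',s,np.argwhere(red),127) if red.any() else np.zeros((0,3)); k=np.hypot(P[:,0]-587,P[:,1]-27)<30; print('mark',k.sum(),P[k].mean(0) if k.any() else None)
wh=(hsv[...,1]<60)&(hsv[...,2]>150); P=onz('wrist',s,np.argwhere(wh),161); k=np.hypot(P[:,0]-587,P[:,1]-27)<14; Q=P[k]; print('ptr',k.sum(),Q.mean(0)); 
if k.sum()>5: print(cv2.fitLine(Q[:,:2].astype(np.float32),cv2.DIST_L2,0,.01,.01).ravel())
```

```text
0.619860830014725 [586.83051516  26.41366293 165.40241766] 40.4083
mark 34 [581.70544671  46.63535123 127.        ]
ptr 108 [591.31122562  33.18757801 161.        ]
[  0.60977083   0.79257774 591.3112      33.187576  ]
```

View pics/t8.png

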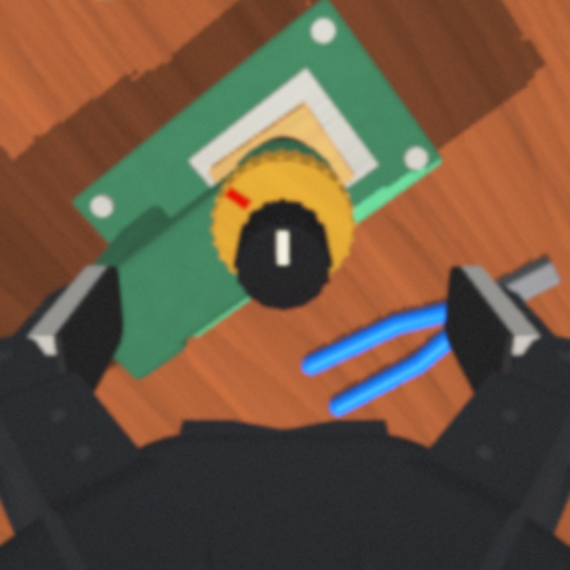

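Run:
```python
from turn import *
bot.move_l([586.6,26.4,300]); bot.sleep(.3); print(bot.sense()['time_s'],bot.sense()['wrist_force'])
print(workorder.finish_job())
```

```text
41.8083 [-0.47371144  0.18182601  0.19334033]
the job is handed in; nothing more can be done
None
```

I set the knob so the pad presses with about 37–42 N (estimated from the turning torque, not measured at the pad), then turned the brass ring hard against its stop (its red mark reads about 1.29 of 1.3 rad, knob unmoved in the last picture), let go, and handed the job in at about 42 s.

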